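# Hold the spring clip open over the yellow divider card

## Robot

A 6-joint arm with a two-finger parallel gripper is mounted at the origin on the work surface. World frame = base frame: x ahead of the robot, y to its left, z up, the work surface at z = 0. Lengths are in mm, angles in rad, forces in N, time in s.
With the tool pointing down it reaches from about 350 to 975 mm from the base axis. Payload 7.1 kg.
Tool frame: the origin (TCP) lies at the centre of the arm's flange, where the gripper is bolted on; the fingertips stand 182 mm ahead of it and the grasp point (between the pads) lies 163 mm ahead of it; z points along the fingers, y is the line along which they close (so a half turn about z gives the same grasp; the last joint's range is limited). The gripper opens to 88 mm and grips with 3 to 60 N. Pads are 20 mm wide; open, the fingers measure 115 mm over their backs; the gripper's body (75 mm by 178 mm) begins 61 mm behind the grasp point.
Start: joints at [-0.019, 0.423, 1.63, -0, 1.089, -0.019], TCP at [624.985, 0.026, 404.675] pointing down, gripper open.
Joint ranges: [-3, 3], [-0.9, 2.11], [0.09, 2.58], [-1.31, 4.45], [0.11, 2.69], [-2.54, 2.54]. Speed limits (rad/s): [2.39, 2.39, 3.01, 3.14, 3.14, 3.14].

## Interface

Orientations are given as a rotation vector (axis times angle).
In Python, from workcell import readout, get_image, ctrl gives the robot as it stands.
- The arm moves only by the tool step_arm, never from a script. Its argument "targets" is a list that holds one entry, the list of rows, each a list of 7 numbers: the shift along the world's x, y, z as a fraction of full scale, then the turn, a rotation vector about the world's x, y, z as a fraction of full scale, then the opening, from 0 (shut) to 1 (fully open). In form: [[[dx, dy, dz, wx, wy, wz, claw], ...]]. A call has exactly 5 rows; each row shifts and turns the commanded pose from where the row before left it; what a row does not reach is not made up. Full scale, the value 1, is 0.05 m for a shift and 4 degrees for a turn. A row lasts 1/8 s, in which the tool goes at most 62.5 mm and 10.7 degrees, less where a joint would pass 70% of its speed; a pose out of reach is approached as far as the arm can. A call with a number of a shift or a turn outside -1 to 1 is refused whole. A call with a gripper value outside its range is refused whole. The fingers move at their own pace and stop on an object; the grip force is fixed at half the most. Time passes only in rows, so rows that do not move let the fingers close, or fill a call up. It gives the time, the measured TCP pose, the force, the opening and the grip force at its end, in the units of the state.
- readout.get_obs(): the state, without advancing time (a new reading comes with each control period).
- get_image(name): name is "scene" or "side" or "wrist"; returns a dict with "pixels" (400x640x3 uint8, red, green, blue), "intrinsics" (3x3 intrinsics, pixels), "extrinsics" (4x4, takes a point from world to camera coordinates). Camera axes: x right, y down, z forward; pixel columns grow to the right and rows downward; lengths in mm; the calibration is good to about 2 mm. The wrist camera is an equidistant fisheye: a pixel r from the principal point sees the ray r / f radians off the axis. A picture is of the moment at which its call begins. There is no depth.
- ctrl.close_job(): hands the job in; it is judged then, once.
The state is a dict: "t": time; "qpos": joint angles; "qvel": joint speeds; "joint_torque": joint torques, N m; "ee_pos": TCP position; "orientation": TCP orientation; "ft_force": force on the tool from outside, world axes, zero at the start; "moment": the same for the moment, N m; "width": finger opening in mm; "grasp_force": force on a finger pad.
Only numpy, scipy, OpenCV 4.12 (cv2) and the standard library are available. Lean on these libraries where they do the work, as an engineer would, in place of code of your own. Each camera call takes 0.05 s, during which the arm holds its last target. There are 200 camera calls.

## Task

Squeeze the two tails of the orange spring clip to open it, lift it off its parking rail, and hold it wide open over the yellow divider card with its jaws well down on either side of the middle of the card's top edge, touching neither face, so that a colleague can slip papers in under it. Finish while still holding it there, gaping: do not let it close on the card or let go. Do not bump the cards hard, and leave everything else on the table where it is.

Things in the scene. Friction and masses are not known exactly. Their poses are not given: they have to be found in the camera images.
- clip_pivot (a point): Centre of the orange spring clip: middle of its hinge pin, 45 mm above the jaw tips, 47 mm below the tail tops. Two plastic levers like a big clothes peg, 30 mm wide along the hinge, about 0.1 kg. Starts upright, jaws down astride the rail's fin, standing on its block. Axes: z up, y along the pin, x the way jaws and tails open; they belong to one lever and lean up to 16 degrees when squeezed.
- clip_jaw (a joint): Opening angle of the clip, rad: 0 as parked with 4 mm between the jaws, 0.56 fully squeezed (jaw tips gape about 29 mm), -0.08 shut empty. A spring closes it: squeezing at the tail tops takes about 4 N to start, 8 N at the stop; a 20 N grip holds it fully open.
- jaw_tip_a (a point): Black jaw tip on one lever, 2 mm above its lower end, middle of its 5 mm thickness, middle of its 30 mm width.
- jaw_tip_b (a point): The same point on the other lever's jaw tip.
- rail: Fixed parking rail: dark wooden block 64 x 110 x 30 mm high with an upright steel fin 4 mm thick, 80 mm long, 24 mm above the block. Origin under its centre; y along the fin, z up. The clip's pin runs along the fin, within 15 mm of its middle.
- edge_yellow (a point): Middle of the top edge of the yellow divider card, 140 mm above the table. The card is stiff, fixed, 4 mm thick and 100 mm wide, upright in a light wooden foot 50 x 100 x 24 mm high centred below it, with a white paper label on its faces. y runs along the edge, x square to the card's faces, z up.
- stand_yellow: The yellow card with its foot (one fixed thing). Origin at the centre of the foot's underside; axes as for the edge.
- stand_red: Red divider card, the same shape and size as the yellow one; not to be used. Origin at the centre of the foot's underside.
- stand_blue: Blue divider card, the same shape and size as the yellow one; not to be used. Origin at the centre of the foot's underside.
- clip: The lever with the pin (origin 45 mm below it). Flat tails rise from the pin in a V, at rest 54 mm wide outside at the top, 33 mm at 15 mm above the pin. Grip from above, fingers outside both tails, pads about 40 mm above the pin, closing along x. Fully squeezed the tails stop parallel, 26 mm outside; the pin stays midway between them.
- tin: Small round tin, 36 mm across, 60 mm tall; loose bystander. Origin under its centre.
- stapler: Red and black stapler, 130 x 34 x 50 mm; loose bystander. Origin under its centre, x along it.
- mug: Blue mug, 80 mm across, 92 mm tall; loose bystander. Origin under its centre.
- carton_a: Brown carton 100 x 130 x 80 mm high; loose bystander. Origin under its centre.
- carton_b: Brown carton 110 x 100 x 70 mm high; loose bystander. Origin under its centre.
- book: Green book lying flat, 156 x 216 x 35 mm; loose bystander. Origin under its centre.
- hubcap: Small steel hub cap lying flat, 94 mm across, 21 mm high; loose bystander. Origin under its centre.
There are look-alikes about, which are no part of the job. What is shaped like the clip but purple is not meant.

How it is judged (in metres and radians):
On the way:
1. the clip, squeezed open, is lifted clear of the parking rail (z of clip_pivot in the frame of rail above 0.11 m and value of joint clip_jaw above 0.25 rad and contact force between the fingers and clip above 1 N), for 0.1 s.
At the end, for the whole second after the job is handed in: The gripper holds the clip still, open more than 0.35 rad, its hinge above the yellow edge, within 20 mm of its middle and 0.3 rad of parallel, a jaw tip on each side of the card at least 5 mm below the edge, the clip touching neither card nor rail (value of joint clip_jaw above 0.35 rad and contact force between the fingers and clip above 2 N and contact force between clip and stand_yellow below 0.2 N and contact force between clip and rail below 0.2 N and linear speed of clip below 0.03 m/s and z of each of jaw_tip_a, jaw_tip_b in the frame of edge_yellow below -0.005 m and z of clip_pivot in the frame of edge_yellow above 0.005 m and y of clip_pivot in the frame of edge_yellow between -0.02 and 0.02 m and angle between the y axis of clip and the y axis of edge_yellow, either way round below 0.3 rad and ((x of jaw_tip_a in the frame of edge_yellow below -0.004 m and x of jaw_tip_b in the frame of edge_yellow above 0.004 m) or (x of jaw_tip_a in the frame of edge_yellow above 0.004 m and x of jaw_tip_b in the frame of edge_yellow below -0.004 m))); the arm keeps its last pose, push and grip.
It fails at once if a divider card or its foot is bumped with more than 12 N (contact force between any of stand_yellow, stand_red, stand_blue and anything else above 12 N).
It fails at once if the clip, once over the yellow card, is let close on it (value of joint clip_jaw below 0.15 rad and contact force between clip and stand_yellow above 1 N).
It fails at once if a bystander is moved by more than 30 mm (distance of any of tin, stapler, mug, carton_a, carton_b, book, hubcap from where it was at the start of the episode above 0.03 m).
It also fails if it takes over 38 s, if anything falls off the work surface, if the arm or the gripper's body presses on something with over 40 N, if the wrist force passes 120 N, or if a joint passes its speed limit or range.

## Working session

There is one attempt and no reset: what is moved stays moved. The work goes in short steps, Python scripts to look and compute and a tool call to move; the robot and the scene stay as the last step left them, time stands still between calls to the robot, and variables do not carry over. Pictures are saved under pics/ and viewed, at most 10 in all, crops included, and the job is handed in when it is done.

Besides the shell and the picture viewer there is one more tool, called after "Request:" as name(argument=value, ...) on one line, values as JSON. step_arm: Moves the arm, as the interface text tells. Shift numbers are shares of 0.05 m and turn numbers shares of 4 degrees, none past 1 either way. Its arguments: {"type":"object","properties":{"targets":{"type":"array"}},"required":["targets"]}

```bash
mkdir -p pics
cat > h.py <<'E'
import numpy as np, cv2
from workcell import readout, get_image, ctrl
def snap(n,f):
    d=get_image(n); cv2.imwrite('pics/'+f+'.png',np.array(d['pixels'])[:,:,::-1])
    np.savez('pics/'+f+'.npz',K=d['intrinsics'],T=d['extrinsics'],p=d['pixels']); return d
def load(f): return np.load('pics/'+f+'.npz')
def ray(d,u,v,fish=False):
    K=np.array(d['K']);T=np.array(d['T']);a=np.array([(u-K[0,2])/K[0,0],(v-K[1,2])/K[1,1]])
    if fish:
        r=np.linalg.norm(a); c=np.r_[a/max(r,1e-9)*np.sin(r),np.cos(r)]
    else: c=np.r_[a,1]
    R=T[:3,:3]; return -R.T@T[:3,3], R.T@(c/np.linalg.norm(c))
def atz(d,u,v,z,fish=False):
    o,r=ray(d,u,v,fish); return o+r*(z-o[2])/r[2]
def proj(d,P,fish=False):
    K=np.array(d['K']);T=np.array(d['T']);c=T[:3,:3]@np.array(P,float)+T[:3,3]
    if fish:
        r=np.hypot(c[0],c[1]);a=c[:2]/max(r,1e-9)*np.arctan2(r,c[2])
    else: a=c[:2]/c[2]
    return np.array([K[0,0]*a[0]+K[0,2],K[1,1]*a[1]+K[1,2]])
def tri(*L):
    A=np.zeros((3,3));b=np.zeros(3)
    for o,r in L:
        M=np.eye(3)-np.outer(r,r);A+=M;b+=M@o
    p=np.linalg.solve(A,b); return p,[np.linalg.norm((np.eye(3)-np.outer(r,r))@(p-o)) for o,r in L]
E
python3 - <<'E'
from h import *
for n in ('scene','side','wrist'): d=snap(n,n+'0'); print(n,np.round(d['intrinsics'],1).tolist(),np.round(d['extrinsics'],2).tolist())
print(readout.get_obs())
E
```

```text
scene [[469.5, 0.0, 310.0], [0.0, 469.5, 201.3], [0.0, 0.0, 1.0]] [[-0.75, 0.66, -0.01, 454.47], [0.5, 0.56, -0.66, -190.2], [-0.43, -0.5, -0.75, 1491.43], [0.0, 0.0, 0.0, 1.0]]
side [[420.7, 0.0, 316.8], [0.0, 420.7, 191.8], [0.0, 0.0, 1.0]] [[-0.87, -0.49, 0.01, 453.61], [-0.29, 0.49, -0.82, 258.95], [0.4, -0.72, -0.57, 910.03], [0.0, 0.0, 0.0, 1.0]]
wrist [[309.7, 0.0, 324.2], [0.0, 309.7, 201.8], [0.0, 0.0, 1.0]] [[1.0, 0.0, -0.0, -622.64], [0.0, -0.97, 0.26, -33.0], [-0.0, -0.26, -0.97, 389.39], [0.0, 0.0, 0.0, 1.0]]
{'t': 0.15, 'qpos': array([-1.90141101e-02,  4.23698098e-01,  1.63049516e+00,  1.56853221e-05,
        1.08862487e+00, -1.90189644e-02]), 'qvel': array([ 3.75181971e-06, -1.46539783e-03, -2.23561781e-03,  8.14234911e-04,
        2.62678644e-03, -2.58840089e-03]), 'joint_torque': array([ 9.52650989e-04, -5.44981134e+01, -2.73919362e+01,  6.45430083e-02,
        2.04369903e-02, -3.19723256e-05]), 'ee_pos': array([6.24786235e+02, 2.27395422e-02, 4.04067242e+02]), 'orientation': array([-2.22081288e+00, -2.22080749e+00,  1.31893503e-03]), 'ft_force': array([0.75939316, 0.5309131 , 0.50362475]), 'moment': array([-0.07656532,  0.02163282, -0.02846392]), 'grasp_force': 0.0, 'width': 87.74695710879416}
```

View pics/scene0.png

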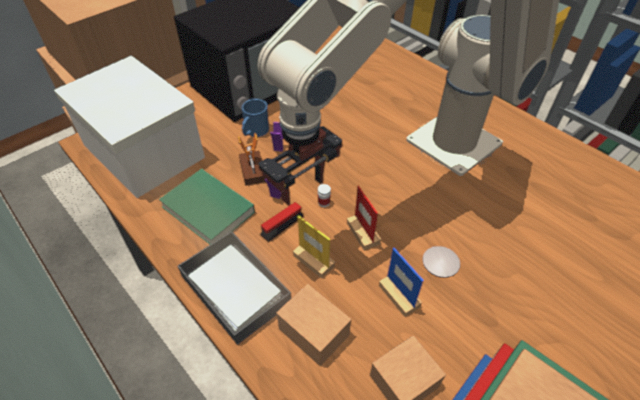

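View pics/side0.png

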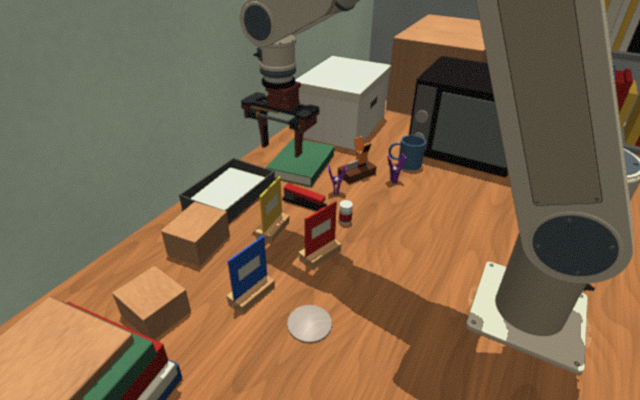

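View pics/wrist0.png

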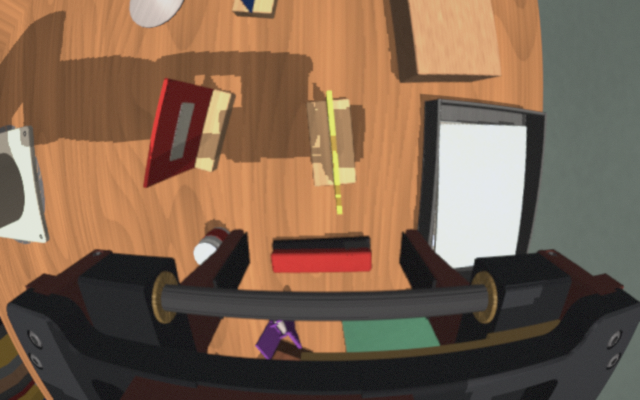

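The orange clip on the dark rail is at scene (250,145) and side (362,152). Possible mix-ups are the purple look-alikes at scene (277,138) and (275,186), which are side (397,168) and (337,180). The yellow card's top edge runs from wrist (330,92) to (339,213). I choose the orange clip and check it in a close crop.

Run:
```python
from h import *
s=load('scene0');d=load('side0');w=load('wrist0')
a=atz(w,330,92,140,True);b=atz(w,339,213,140,True);print('edge',a,b,np.linalg.norm(a-b))
print(tri(ray(s,250,147),ray(d,362,152)))
A=cv2.resize(s['p'][110:200,220:300],None,fx=5,fy=5,interpolation=2)[:450]
B=cv2.resize(d['p'][125:215,322:402],None,fx=5,fy=5,interpolation=2)
cv2.imwrite('pics/crop0.png',np.hstack([A,B])[:,:,::-1])
```

```text
edge [627.19215899  92.37077345 140.        ] [634.99075247  -5.23293044 140.        ] 97.9147643348045
(array([ 545.00594379, -330.45543156,   79.90448966]), [np.float64(1.2778254318341178), np.float64(1.2778254318343367)])
```

View pics/crop0.png

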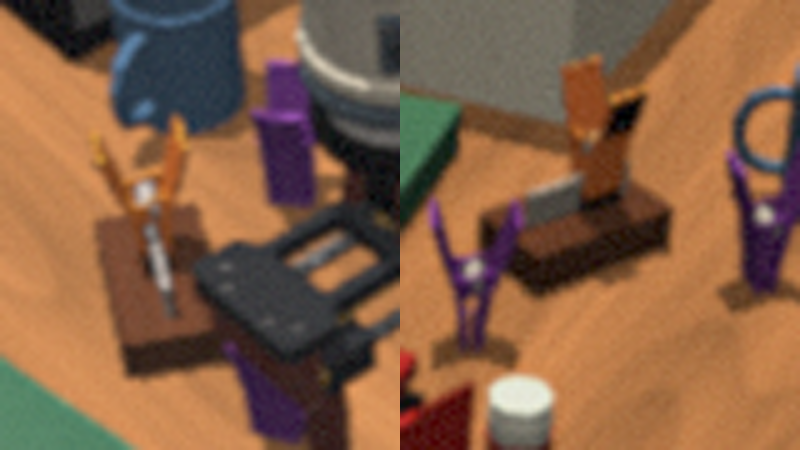

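The crop confirms the orange clip astride the steel fin on the dark block. Its near pin end is at scene (249.3,148.5) and side (359.6,152.6). The purple ones stand free on the table.

Run:
```python
from h import *
s=load('scene0');d=load('side0')
S=lambda x,y:(220+x/5,110+y/5); D=lambda x,y:(322+(x-400)/5,125+y/5)
print('pinend',tri(ray(s,*S(147,192)),ray(d,*D(588,138))))
for n,p in dict(L=(482,215),F=(540,260),R=(668,212)).items(): print('side block',n,atz(d,*D(*p),30).round())
for n,p in dict(tl=(97,222),bl=(128,345),tr=(195,207),).items(): print('scene block',n,atz(s,*S(*p),30).round())
print('fin near top',atz(d,*D(527,197),54).round(), 'scene fin',atz(s,*S(168,295),54).round(),atz(s,*S(150,232),54).round())
print('purple1 tops', [atz(d,*D(*p),92).round() for p in((435,205),(520,208))],'base',atz(d,*D(475,345),0).round(),
 'purple2 base',atz(d,*D(765,290),0).round(), 'tops scene',[atz(s,*S(*p),92).round() for p in ((270,65),(255,110),(300,65),(315,120))])
print('mug',atz(d,413,138,92).round(),atz(s,255,103,92).round())
```

```text
pinend (array([ 550.40525384, -325.81263743,   79.45628534]), [np.float64(2.347113022850188), np.float64(2.347113022850214)])
side block L [ 600. -279.   30.]
side block F [ 546. -250.   30.]
side block R [ 500. -342.   30.]
scene block tl [ 559. -375.   30.]
scene block bl [ 606. -279.   30.]
scene block tr [ 507. -346.   30.]
fin near top [ 569. -277.   54.] scene fin [ 577. -275.   54.] [ 553. -324.   54.]
purple1 tops [array([ 585., -183.,   92.]), array([ 541., -205.,   92.])] base [ 557. -187.    0.] purple2 base [ 427. -333.    0.] tops scene [array([ 433., -359.,   92.]), array([ 466., -332.,   92.]), array([ 420., -347.,   92.]), array([ 445., -301.,   92.])]
mug [ 432. -478.   92.] [ 417. -476.   92.]
```

Request:
step_arm(targets=[[[-0.2, -0.8, 0, 0, 0, -0.8, 1], [-0.2, -0.8, 0, 0, 0, -0.8, 1], [-0.2, -0.8, 0, 0, 0, -0.8, 1], [-0.2, -0.8, 0, 0, 0, -0.8, 1], [-0.2, -0.8, 0, 0, 0, -0.8, 1]]])

```text
t: 0.78
ee_pos: [574.5, -201.2, 404.5]
orientation: [-2.51, -1.888, 0.0]
ft_force: [0.1, -0.5, 0.1]
width: 88.2
grasp_force: 0.0
```

Request:
step_arm(targets=[[[-0.2, -0.8, 0, 0, 0, -0.8, 1], [-0.2, -0.8, 0, 0, 0, -0.8, 1], [-0.2, -0.9, 0, 0, 0, -1, 1], [0, 0, -0.4, 0, 0, 0, 1], [0, 0, 0, 0, 0, 0, 1]]])

```text
t: 1.4
ee_pos: [544.3, -324.3, 382.3]
orientation: [-2.666, -1.653, 0.003]
ft_force: [0.5, 0.7, 0.1]
width: 87.8
grasp_force: 0.0
```

Run:
```python
from h import *
for n in ('scene','side','wrist'): d=snap(n,n+'1')
w=load('wrist1');s=load('scene1')
o=readout.get_obs();print(o['ee_pos'],o['orientation'],o['t'])
A=w['p'][100:400,120:520];A=cv2.resize(A,None,fx=2,fy=2)
cv2.imwrite('pics/w1.png',A[:,:,::-1])
print(proj(w,[546,-325,75],True))
```

```text
[ 545.36964905 -323.91423858  384.63656155] [-2.66822541e+00 -1.65730286e+00  1.25448856e-04] 1.55
[327.06921674 193.93574408]
```

View pics/w1.png

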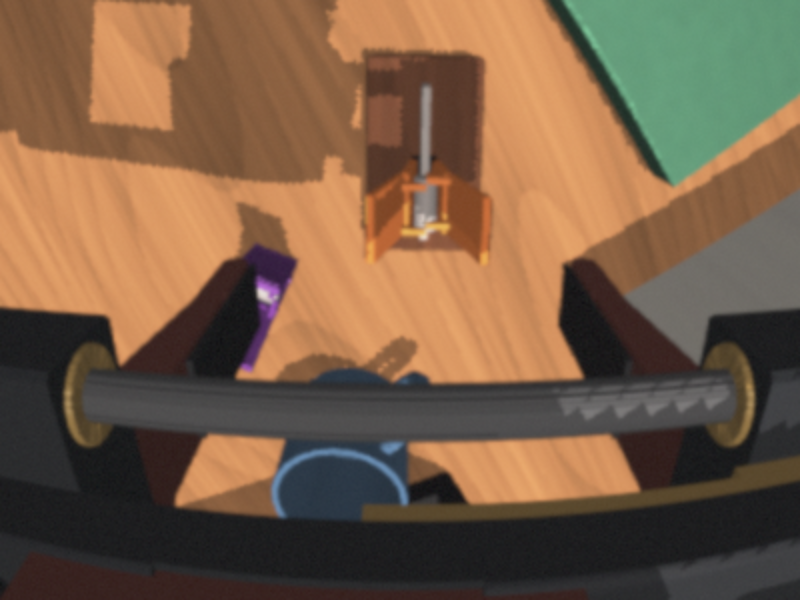

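The wrist crop shows the clip from above. The left tail's top edge runs (367,198)-(370,262) and the right one (490,198)-(487,262) in crop pixels. Yaw looks well aligned with the fin, which runs (427,88) to (425,170).

Run:
```python
from h import *
w=load('wrist1')
g=lambda x,y,z:atz(w,120+x/2,100+y/2,z,True)
P=[g(*p,122) for p in ((367,198),(370,262),(490,198),(487,262))]
print(np.round(P,1)); c=np.mean(P,0); print('centre',c, 'width',np.linalg.norm(P[0]-P[2]),np.linalg.norm(P[1]-P[3]),'len',np.linalg.norm(P[0]-P[1]))
v=P[0]+P[2]-P[1]-P[3]; print('pin dir',np.degrees(np.arctan2(v[1],v[0])))
x=P[2]+P[3]-P[0]-P[1]; print('x dir',np.degrees(np.arctan2(x[1],x[0])))
a,b=g(427,88,54),g(426,165,54); print('fin',a,b,np.degrees(np.arctan2(*(a-b)[1::-1])))
B=[g(*p,30) for p in ((365,55),(483,58))]; print('block',B,np.degrees(np.arctan2(*(B[1]-B[0])[1::-1])))
from scipy.spatial.transform import Rotation as R
print('tool y',R.from_rotvec(readout.get_obs()['orientation']).as_matrix()[:,1])
```

```text
[[ 531.8 -310.   122. ]
 [ 520.2 -335.   122. ]
 [ 576.5 -332.   122. ]
 [ 564.  -356.7  122. ]]
centre [ 548.12240868 -333.41665233  122.        ] width 49.853521420800256 48.915184187010226 len 27.573899387596473
pin dir 64.25682373276116
x dir -26.302515482518324
fin [ 572.31174174 -286.37947941   54.        ] [ 554.62811121 -321.53052877   54.        ] 63.29415334282244
block [array([ 550.26495685, -257.53434531,   30.        ]), array([ 606.39312301, -286.76492499,   30.        ])] -27.509721957066258
tool y [ 8.96416270e-01 -4.43212819e-01 -5.18729249e-04]
```

Request:
step_arm(targets=[[[0.05, -0.18, -0.2, 0, 0, 0, 1], [0, 0, -0.5, 0, 0, 0, 1], [0, 0, -0.5, 0, 0, 0, 1], [0, 0, -0.5, 0, 0, 0, 1], [0, 0, -0.43, 0, 0, 0, 1]]])

```text
t: 2.17
ee_pos: [547.7, -333.9, 276.9]
orientation: [-2.669, -1.656, 0.0]
ft_force: [-0.8, 0.1, -0.2]
width: 87.8
grasp_force: 0.0
```

Run:
```python
from h import *
for n in ('scene','side','wrist'): d=snap(n,n+'2')
w=load('wrist2');s=load('scene2');d=load('side2')
o=readout.get_obs();print(o['ee_pos'],o['ft_force'],o['t'])
A=cv2.resize(w['p'][130:380,160:480],None,fx=1.25,fy=1.25)
B=cv2.resize(d['p'][95:195,310:420],None,fx=3.125,fy=3.125)
cv2.imwrite('pics/w2.png',np.hstack([A,B])[:,:,::-1])
```

```text
[ 547.39850851 -333.75166913  276.98018908] [ 0.10562938 -1.1808412  -0.21406881] 2.325
```

View pics/w2.png

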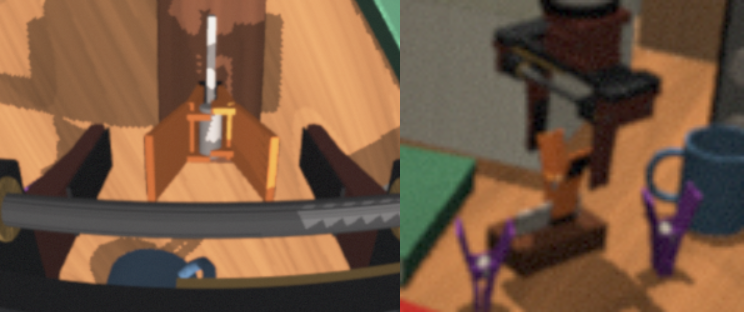

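The clip sits between the open fingers. In crop pixels the left tail's top edge runs (147,135)-(151,200) and the right one (278,135)-(272,200). I check the centring against the grasp point.

Run:
```python
from h import *
from scipy.spatial.transform import Rotation as R
w=load('wrist2'); o=readout.get_obs(); M=R.from_rotvec(o['orientation']).as_matrix(); t=o['ee_pos']
for z in (122,115):
  P=[atz(w,160+x/1.25,130+y/1.25,z,True) for x,y in ((147,135),(151,200),(278,135),(272,200))]
  L=np.array([M.T@(p-t) for p in P]); print(np.round(L,1), L.mean(0))
for q in ((0,0,163),(-10,44,182),(10,44,182),(-10,-44,182),(10,-44,182)):
  u=proj(w,M@np.array(q)+t,True); print(q,(u-[160,130])*1.25)
```

```text
[[ 16.1 -23.7 155. ]
 [-12.3 -23.7 155. ]
 [ 16.1  25.3 154.9]
 [-12.3  25.  154.9]] [  1.91662055   0.75076616 154.97922082]
[[ 13.3 -24.8 162. ]
 [-16.6 -24.8 162. ]
 [ 13.3  26.8 161.9]
 [-16.6  26.4 161.9]] [ -1.63524656   0.88094761 161.97831883]
(0, 0, 163) [209.96031902 164.84420985]
(-10, 44, 182) [303.10722951 164.63928755]
(10, 44, 182) [306.99152071 124.82130843]
(-10, -44, 182) [115.35973789 164.57648247]
(10, -44, 182) [111.85573959 124.64474594]
```

Centred within 2 mm, so I close.

Request:
step_arm(targets=[[[0, 0, 0, 0, 0, 0, 0], [0, 0, 0, 0, 0, 0, 0], [0, 0, 0, 0, 0, 0, 0], [0, 0, 0, 0, 0, 0, 0], [0, 0, 0, 0, 0, 0, 0]]])

```text
t: 2.95
ee_pos: [548.3, -334.6, 280.1]
orientation: [2.667, 1.654, 0.003]
ft_force: [0.3, 0.7, 13.1]
width: 41.4
grasp_force: 8.8
```

Request:
step_arm(targets=[[[0, 0, 0, 0, 0, 0, 0], [0, 0, 0, 0, 0, 0, 0], [0, 0, 0, 0, 0, 0, 0], [0, 0, 0, 0, 0, 0, 0], [0, 0, 0, 0, 0, 0, 0]]])

```text
t: 3.58
ee_pos: [549.2, -335.0, 280.7]
orientation: [2.664, 1.652, 0.005]
ft_force: [2.9, -2.3, 10.0]
width: 25.8
grasp_force: 29.7
```

Request:
step_arm(targets=[[[0, 0, 0.2, 0, 0, 0, 0], [0, 0, 0.4, 0, 0, 0, 0], [0, 0, 0.8, 0, 0, 0, 0], [0, 0, 0.8, 0, 0, 0, 0], [0, 0, 0.8, 0, 0, 0, 0]]])

```text
t: 4.2
ee_pos: [547.1, -333.8, 430.4]
orientation: [2.67, 1.655, -0.0]
ft_force: [0.6, -0.9, -0.4]
width: 25.4
grasp_force: 29.9
```

Run:
```python
from h import *
for n in ('scene','side','wrist'): d=snap(n,n+'3')
w=load('wrist3');s=load('scene3');d=load('side3')
o=readout.get_obs();print(o['ee_pos'],o['orientation'],o['ft_force'],o['width'],o['grasp_force'],o['t'])
A=cv2.resize(w['p'][130:330,160:480],None,fx=1.25,fy=1.25)
p=proj(d,o['ee_pos']-[0,0,200]).astype(int);q=proj(s,o['ee_pos']-[0,0,200]).astype(int);print(p,q)
c=lambda I,p:cv2.resize(I[p[1]-50:p[1]+50,p[0]-40:p[0]+40],None,fx=5,fy=5)
print(p,q)
cv2.imwrite('pics/w3.png',np.hstack([c(d['p'],p),c(s['p'],q)])[:,:,::-1])
```

```text
[ 547.70794082 -334.1169075   431.61849962] [2.66597049 1.65297489 0.00356734] [-0.03327471  0.03993442 -0.93919807] 25.5609642788599 29.863494336605072 4.35
[365 105] [242 104]
[365 105] [242 104]
```

View pics/w3.png

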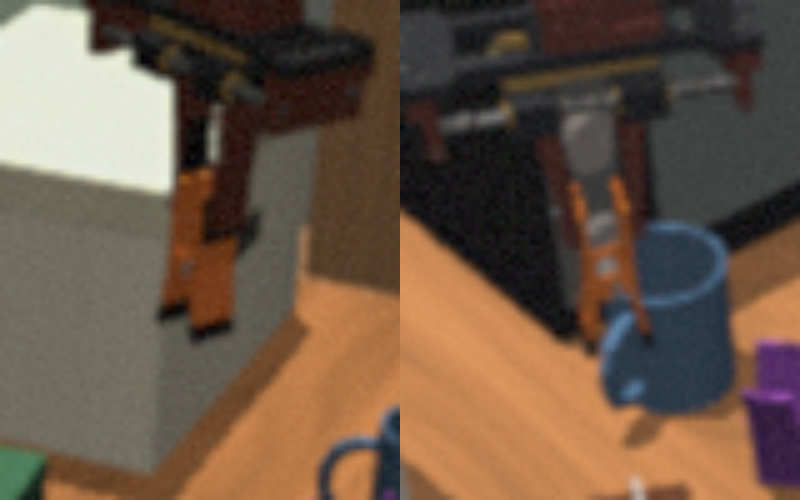

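The clip is lifted clear, held and fully open. The pin end is at side crop (187,268) and scene crop (607,266); the tips are at side (175,312) and (212,330), scene (590,345) and (648,338). I carry it over the card.

Request:
step_arm(targets=[[[0.1, 0.4, 0, 0, 0, 0.4, 0], [0.2, 0.8, 0, 0, 0, 0.9, 0], [0.2, 0.8, 0, 0, 0, 0.9, 0], [0.2, 0.9, 0, 0, 0, 0.9, 0], [0.2, 0.9, 0, 0, 0, 0.9, 0]]])

```text
t: 4.97
ee_pos: [592.1, -141.2, 426.3]
orientation: [-2.408, -2.013, 0.003]
ft_force: [-0.0, 0.5, -0.9]
width: 25.4
grasp_force: 29.9
```

Request:
step_arm(targets=[[[0.2, 0.9, 0, 0, 0, 0.9, 0], [0.2, 0.9, 0, 0, 0, 0.9, 0], [0.2, 0.9, 0, 0, 0, 0.9, 0], [0.16, 0.7, 0, 0, 0, 0.7, 0], [0, 0.35, 0, 0, 0, 0.3, 0]]])

```text
t: 5.6
ee_pos: [629.9, 46.2, 426.4]
orientation: [-2.128, -2.307, 0.003]
ft_force: [-0.1, 0.6, -0.9]
width: 25.3
grasp_force: 29.9
```

Run:
```python
from h import *
from scipy.spatial.transform import Rotation as R
d=load('side3');s=load('scene3')
D=lambda x,y:ray(d,325+x/5,55+y/5);S=lambda x,y:ray(s,202+(x-400)/5,54+y/5)
M=R.from_rotvec([2.66597,1.65297,0.003567]).as_matrix();t=np.array([547.7,-334.1,431.6])
for a,b in (((187,268),(607,266)),((175,312),(648,338)),((212,330),(590,345)),((175,312),(590,345)),((212,330),(648,338))):
  p,e=tri(D(*a),S(*b));print(p.round(1),np.round(e,1),(M.T@(p-t)).round(1))
for n in ('scene','side','wrist'): snap(n,n+'4')
w=load('wrist4');s=load('scene4');d=load('side4')
o=readout.get_obs();print(o['ee_pos'],o['orientation'],o['width'],o['t'])
A=cv2.resize(w['p'][100:300,200:440],None,fx=1.75,fy=1.75)
P=o['ee_pos']-[0,0,240]; p=proj(d,P).astype(int);q=proj(s,P).astype(int);print(p,q)
c=lambda I,p:cv2.resize(I[p[1]-35:p[1]+35,p[0]-34:p[0]+34],None,fx=5,fy=5)
cv2.imwrite('pics/w4.png',np.hstack([A,c(d['p'],p)])[:,:,::-1]);cv2.imwrite('pics/s4.png',c(s['p'],q)[:,:,::-1])
```

```text
[ 551.7 -324.3  227.8] [2.9 2.9] [ 10.6  -1.9 203.8]
[ 549.5 -296.3  204.6] [4.6 4.6] [ 34.8 -16.4 226.9]
[ 550.6 -356.1  166.8] [6.9 6.9] [-18.2  11.  264.9]
[ 564.6 -331.9  186.8] [4.9 4.9] [  9.7  12.9 244.9]
[ 535.5 -318.8  185.8] [6.5 6.5] [  8.5 -19.  245.7]
[629.87883474  44.12921259 427.21559849] [-2.1323441  -2.30542928  0.00260793] 25.660380309448236 5.75
[269 169] [313 213]
```

View pics/w4.png

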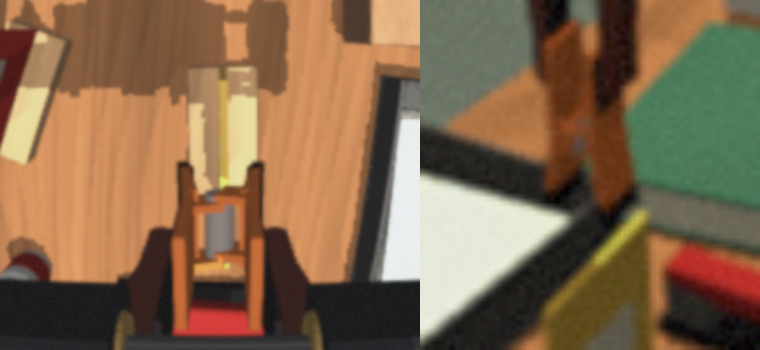

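The wrist view shows the jaw tips at crop (185,168) and (256,168) astride the card line, which runs (223,68) to (225,185). The side view shows the card's top edge from (548,300) to (648,212) in crop pixels. I compute the offsets in the card's frame.

Run:
```python
from h import *
from scipy.spatial.transform import Rotation as R
w=load('wrist4');d=load('side4');o=readout.get_obs();M=R.from_rotvec(o['orientation']).as_matrix();t=o['ee_pos']
W=lambda x,y,z:atz(w,200+x/1.75,100+y/1.75,z,True)
E=[W(223,68,140),W(225,180,140)];print('edge w',np.round(E,1),np.degrees(np.arctan2(*(E[0]-E[1])[1::-1])))
f=[atz(d,235+(x-420)/5,134+y/5,140) for x,y in ((548,300),(648,212))];print('edge side',np.round(f,1),np.linalg.norm(f[0]-f[1]),np.mean(f,0))
T=[W(185,168,t[2]-245),W(256,168,t[2]-245)];print('tips',np.round(T,1),np.mean(T,0),np.degrees(np.arctan2(*(T[1]-T[0])[1::-1])))
s=load('scene4')
# yellow mask from the start views for an independent edge fit
for n in ('scene0','side0'):
  p=load(n)['p'].astype(int);m=((p[:,:,0]-p[:,:,2]>90)&(p[:,:,1]-p[:,:,2]>70)&(abs(p[:,:,0]-p[:,:,1])<45)).astype('uint8')
  k,l,st,c=cv2.connectedComponentsWithStats(m);i=1+np.argmax(st[1:,4]);print(n,st[i],c[i])
  q=np.argwhere(l==i)[:,::-1].astype(np.int32);print(cv2.approxPolyDP(cv2.convexHull(q),2.0,True)[:,0].tolist())
print('tool y ang',np.degrees(np.arctan2(M[1,1],M[0,1])), 'tcp',t)
```

```text
edge w [[625.8  99.4 140. ]
 [631.5  42.8 140. ]] 95.75278921461238
edge side [[629.9  87.  140. ]
 [632.   -3.5 140. ]] 90.55382916213318 [630.94998617  41.74991349 140.        ]
tips [[612.5  58.2 182.2]
 [642.8  60.7 182.2]] [627.68017072  59.4505083  182.21559849] 4.645648352759408
scene0 [298 216  32  24 100] [313.98 228.01]
[[329, 239], [298, 216]]
side0 [630  82   7  12  50] [633.06  88.5 ]
[[636, 93], [630, 92], [634, 82]]
tool y ang 4.467103564377722 tcp [629.87883474  44.12921259 427.21559849]
```

Clip is 2 mm short in x; yaw and y are good. Shift +2 mm and lower 58 mm gently.

Request:
step_arm(targets=[[[0.04, 0, 0, 0, 0, 0, 0], [0, 0, -0.26, 0, 0, 0, 0], [0, 0, -0.3, 0, 0, 0, 0], [0, 0, -0.3, 0, 0, 0, 0], [0, 0, -0.3, 0, 0, 0, 0]]])

```text
t: 6.38
ee_pos: [632.3, 43.3, 368.6]
orientation: [-2.134, -2.304, 0.001]
ft_force: [-0.3, 0.5, -0.4]
width: 25.6
grasp_force: 29.9
```

Request:
step_arm(targets=[[[0, 0, 0, 0, 0, 0, 0], [0, 0, 0, 0, 0, 0, 0], [0, 0, 0, 0, 0, 0, 0], [0, 0, 0, 0, 0, 0, 0], [0, 0, 0, 0, 0, 0, 0]]])

```text
t: 7.0
ee_pos: [632.5, 43.6, 370.5]
orientation: [2.134, 2.305, 0.001]
ft_force: [0.1, 0.2, -1.0]
width: 25.5
grasp_force: 29.9
```

Run:
```python
from h import *
for n in ('scene','side','wrist'): snap(n,n+'5')
w=load('wrist5');s=load('scene5');d=load('side5')
o=readout.get_obs();print(o['ee_pos'],o['ft_force'],o['width'],o['grasp_force'],o['t'])
P=o['ee_pos']-[0,0,225];p=proj(d,P).astype(int);q=proj(s,P).astype(int);print(p,q)
c=lambda I,p:cv2.resize(I[p[1]-30:p[1]+30,p[0]-25:p[0]+25],None,fx=5,fy=5,interpolation=2)
A=cv2.resize(w['p'][150:270,270:380],None,fx=2.5,fy=2.5)
cv2.imwrite('pics/w5.png',np.hstack([A,c(d['p'],p),c(s['p'],q)])[:,:,::-1])
```

```text
[632.47761315  43.52119535 370.30716918] [ 1.23888222  0.18471498 -0.4330483 ] 25.635829070058627 29.86361414194107 7.15
[269 183] [312 225]
```

View pics/w5.png

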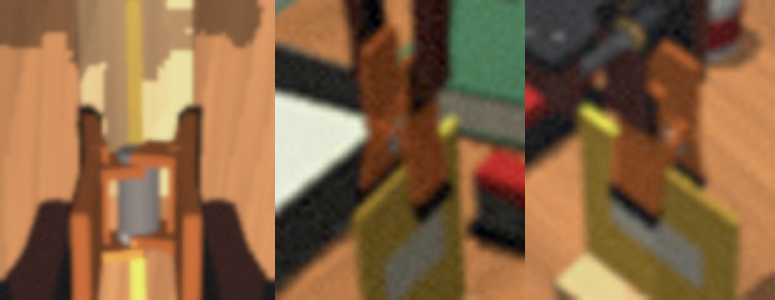

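Run:
```python
from h import *
w=load('wrist5');s=load('scene5');d=load('side5');t=np.array([632.5,43.5,370.3])
a,b=atz(s,298.4,218,140),atz(s,329.6,239.4,140);print('scene edge',a,b,(a+b)/2,np.linalg.norm(a-b))
a,b=atz(d,244+(357-275)/5,153+213/5,140),atz(d,244+(457-275)/5,153+120/5,140);print('side edge',a,b,(a+b)/2,np.linalg.norm(a-b))
print('pin end',tri(ray(s,316.4,221),ray(d,267.6,181)))
print('pred tips z125 scene',proj(s,[647,44.5,t[2]-247]),proj(s,[618,42.5,t[2]-247]),'side',proj(d,[618,42.5,t[2]-247]), 'seen scene',(525-525+(636-525)/5+287,205/5+195),'seen side(right jaw)',((432-275)/5+244,200/5+153), proj(d,[647,44.5,t[2]-247]))
W=lambda x,y,z:atz(w,270+x/2.5,150+y/2.5,z,True)
print('tips',W(88,110,125),W(190,110,125),'card',W(134,20,140),W(134,140,140))
```

```text
scene edge [640.28607625   2.60176381 140.        ] [627.55032581  97.66013303 140.        ] [633.91820103  50.13094842 140.        ] 95.90773116301531
side edge [626.41369018  92.73819498 140.        ] [630.8180889   -0.86447738 140.        ] [628.61588954  45.9368588  140.        ] 93.70623779008181
pin end (array([628.31412477,  54.35620203, 162.4696362 ]), [np.float64(3.0027982784924356), np.float64(3.0027982784925022)])
pred tips z125 scene [307.94456894 234.37244493] [316.62928725 227.38441368] side [275.35053774 192.05129334] seen scene (309.2, 236.0) seen side(right jaw) (275.4, 193.0) [265.39361577 189.142568  ]
tips [615.49280062  57.75705433 125.        ] [645.97506472  60.12902702 125.        ] card [627.02568018  87.66152376 140.        ] [629.64945296  53.77090428 140.        ]
```

The jaws straddle the card, centred within about 2 mm in x and 3 mm along the edge. The tips are about 16 mm below the edge, and there is no contact force. I hand it in.

```bash
python3 -c "
from workcell import ctrl
print(ctrl.close_job())"
```

```text
the job is handed in; nothing more can be done
None
```

The job is handed in: the orange clip is off its rail and held wide open over the middle of the yellow card's top edge, jaws about 16 mm down on either side, with no sign of touching the card; the hand-in returned no verdict.

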